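# Turn the block heater up four clicks and start it

### The job

Turn the dry-block heater up by exactly four clicks from where its dial stands now: lay a fingertip against the side of the dial's raised tab and push the dial round clockwise, seen from above, until it rests in the fourth click, then press the start key beside the dial. Push only, never pinch the tab between the fingers, and leave the tubes in the heater and the bottles beside it as they are.

Things in the scene. Friction and masses are not known exactly. Their poses are not given: they have to be found in the camera images.
- heater: White dry-block heater fixed to the bench, 270 mm deep (x, to its back), 210 wide (y, to the user's left), 96 high; origin under its centre. Its front 120 mm is a flat panel rising 15 degrees towards the back, 58 mm high at the front edge, 90 at the back; dial on the left, start key on the right. Behind is an aluminium block with six wells; two tubes stand in its back row, tops at 141 mm.
- dial_centre (a point): On the dial's axis, at the top face of its round skirt, 9.5 mm off the panel. The dial, a grey disc of 72 mm diameter, turns about the panel's normal (15 degrees from vertical, leaning to the user). Hub: 20 mm diameter, 10 mm above the skirt. On the skirt stands one straight black radial tab, 9 to 35 mm from the axis, 9 mm wide, 17.5 mm high, white line on top. Panel ticks mark the clicks.
- tab_top (a point): Middle of the top of the dial's raised tab, 22.5 mm from the dial's axis and 17.5 mm above the skirt's top face; turns with the dial. Leaving a notch takes about 4 N at the tab, falling to nothing midway; past midway the dial snaps ahead into the next notch by itself and stays there. Let go before midway, it springs back.
- dial (a joint): Turn of the dial in rad, growing clockwise seen from above: nine click positions 0.4189 rad (24 degrees) apart, from 0 to 3.351, a stop at either end. It starts at rest in one of the first four. At 0 the tab points left and slightly to the user, 96 degrees anticlockwise of the panel's up-slope line; at 1.676 straight up the slope (to the back); at 3.351 right and slightly to the user.
- start_key_top (a point): Centre of the top of the start key, a white round push key of 26 mm diameter, 13 mm above the panel, in a 42 mm grey collar 4 mm high. It is pressed along the panel's normal (down, 15 degrees off vertical) and springs back.
- start_key (a joint): How far the start key is pressed, in m: 0 released, 0.005 fully down (takes about 4 N); it counts as pressed from 0.0035.
- tube_a: Closed 50 ml tube, 29 mm in diameter, 115 mm tall, blue cap of 34 mm diameter, standing loose in a well at the back of the heater's block; origin at its foot, 70 mm down the well. Leave it alone.
- tube_b: A second tube, like tube_a, in another well of the back row. Leave it alone.
- reagent_jar: White screw-cap jar, 66 mm in diameter, 105 mm tall, loose on the bench beside the heater; origin under its centre. Leave it alone.
- pump_bottle: Pale green pump-dispenser bottle, 70 mm in diameter, 181 mm tall with its spout, loose on the bench beside the heater; origin under its centre. Leave it alone.

How it is judged:
By the outcome, as a careful person would: the job done as asked, in the order asked, and still so for the second after the job is handed in, with the robot touching nothing.
It also fails if it takes over 58 s, if anything falls off the work surface, if the arm or the gripper's body presses on something with over 40 N, if the wrist force passes 120 N, or if a joint passes its speed limit or range.

### The arm

A 6-joint arm with a two-finger parallel gripper is mounted at the origin on the work surface. World frame = base frame: x ahead of the robot, y to its left, z up, the work surface at z = 0. Lengths are in m, angles in rad, forces in N, time in s.
With the tool pointing down it reaches from about 0.375 to 0.9 m from the base axis. Payload 3.1 kg.
Tool frame: the origin (TCP) lies at the very end of the fingers, on their centre line; the grasp point (between the pads) lies 19 mm behind it (manip.pinch_z is the distance from the TCP to the grasp point, in m); z points along the fingers, y is the direction in which the jaws open and shut (so a half turn about z gives the same grasp; the last joint's range is limited). The gripper opens to 85 mm and grips with 20 to 120 N. Pads are 22 mm wide; open, the fingers measure 114 mm over their backs; the gripper's body (76 mm by 85 mm) begins 54 mm behind the grasp point. The pads swing forward as they close: fully open they stand 13 mm farther back than shut.
Start: joints at [-1.506, 0.527, 1.433, -0, 1.181, -0.178], TCP at [0.151, -0.606, 0.231] pointing down, gripper open.
Joint ranges: [-3.08, 3.08], [-0.75, 2.2], [0.22, 2.44], [-1.43, 4.57], [0, 2.65], [-2.85, 2.85]. Speed limits (rad/s): [2.79, 2.79, 3.14, 3.14, 3.14, 3.14].

### API

Orientations are given as a unit quaternion [x, y, z, w].
In Python, from station import manip gives the robot as it stands.
- The arm moves only by the tool drive_tool, never from a script. Its argument "increments" is a list of rows, each a list of 7 numbers: the closure in counts, from 0 (fully open) to 255 (shut), then the shift along the tool's x, y, z in cm, then the turn, a rotation vector about the tool's x, y, z in rad. A call has 1 to 20 rows; each row is the pose to reach, as a shift and turn from the pose commanded when the call began, along the tool's axes at that moment; what a row does not reach only later rows make up. A row lasts 1/10 s, in which the tool goes at most 50 mm and 8.59 degrees, less where a joint would pass 70% of its speed; a pose out of reach is approached as far as the arm can. A call with a gripper value outside its range is refused whole. The fingers move at their own pace and stop on an object; "force" is the grip in N (left out, the last holds). Time passes only in rows, so rows that repeat a pose let the fingers close. It gives the time, the measured TCP pose, the force and the opening at its end, in the units of the state.
- manip.sense(): the state, without advancing time (a new reading comes with each control period).
- manip.snapshot(name): name is "scene" or "top" or "wrist"; returns the picture (400x640x3 uint8, red, green, blue); there is no depth.
- manip.camera_model(name): a dict with "mtx" (3x3 intrinsics, pixels), "cam_to_world" (4x4, takes a point from camera to world coordinates). Camera axes: x right, y down, z forward; pixel columns grow to the right and rows downward; lengths in m; the calibration is good to about 2 mm. A picture is of the moment at which its call begins: read the wrist's pose just before it. camera_model takes no time and is no camera call; for the wrist camera it gives the pose at the moment of the call.
- manip.sign_off(): hands the job in, once; it reports no verdict.
The state is a dict: "t": time; "q": joint angles; "qd": joint speeds; "tau": joint torques, N m; "tcp_pos": TCP position; "tool_rot": TCP orientation; "force": force on the tool from outside, world axes, zero at the start; "ft_torque": the same for the moment, N m; "finger_gap": opening from 0.0 (shut) to 1.0 (fully open).
Only numpy, scipy, OpenCV 4.12 (cv2) and the standard library are available. Lean on these libraries where they do the work, as an engineer would, in place of code of your own. Each camera call takes 0.05 s, during which the arm holds its last target. There are 200 camera calls.

## Working session

There is one attempt and no reset: what is moved stays moved. The work goes in short steps, Python scripts to look and compute and a tool call to move; the robot and the scene stay as the last step left them, time stands still between calls to the robot, and variables do not carry over. Pictures are saved under pics/ and viewed, about 8 in all and at most 12, crops included, and the job is handed in when it is done.

Besides the shell and the picture viewer there is one more tool, called after ">>>" as a command line: name --pt "numbers of a row" for each row, then --argument value for the rest. drive_tool: Moves the arm, as the interface text tells. Its arguments: {"type":"object","properties":{"increments":{"type":"array","items":{"type":"array","items":{"type":"number"}}},"force":{"type":"number"}},"required":["increments"]}

```bash
mkdir -p pics; python3 - <<'E'
from station import manip
import cv2,numpy as np
s=manip.sense();print(s)
a=manip.snapshot("scene");b=manip.snapshot("top")
for n,i in(("scene",a),("top",b)):
    cv2.imwrite(f"pics/{n}0.png",i[:,:,::-1]);m=manip.camera_model(n);print(n,np.round(m["mtx"],1).tolist(),np.round(m["cam_to_world"],4).tolist())
cv2.imwrite("pics/both.png",cv2.resize(np.vstack([a,b])[:,:,::-1],None,fx=.75,fy=.75))
E
```

```text
{'t': 0.0, 'q': array([-1.50549888e+00,  5.28467691e-01,  1.43389134e+00,  4.42413075e-05,
        1.18139409e+00, -1.78494031e-01]), 'qd': array([-0.00166472,  0.00060122, -0.00119251, -0.00183025,  0.00158751,
        0.00067007]), 'tau': array([ 1.62256129e-04, -4.42348731e+01, -1.78025097e+01, -1.07100034e-04,
        8.41158297e-03,  1.89097130e-05]), 'tcp_pos': array([ 0.15086217, -0.60579131,  0.23033617]), 'tool_rot': array([ 9.92580353e-01,  1.21585669e-01,  8.15295416e-05, -1.07734714e-03]), 'force': array([ 0.77020635,  0.10899893, -0.19677197]), 'ft_torque': array([ 0.02166917, -0.048835  , -0.04709448]), 'finger_gap': 0.9967484195422294}
scene [[375.6, 0.0, 319.7], [0.0, 375.6, 203.4], [0.0, 0.0, 1.0]] [[-0.3905, 0.7578, -0.5228, 1.074], [0.9206, 0.3271, -0.2135, 0.2759], [0.0092, -0.5646, -0.8253, 0.8376], [0.0, 0.0, 0.0, 1.0]]
top [[401.8, 0.0, 315.6], [0.0, 401.8, 196.0], [0.0, 0.0, 1.0]] [[-0.0198, -0.9987, 0.0471, 0.5528], [-0.9998, 0.0196, -0.0055, 0.0559], [0.0046, -0.0472, -0.9989, 1.0761], [0.0, 0.0, 0.0, 1.0]]
```

View pics/both.png

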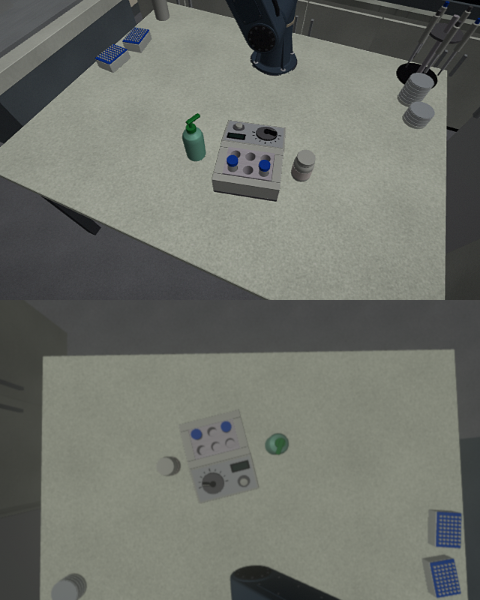

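The first picture shows the heater with its panel towards the robot. In the top view the dial is at about (284,244) and the key at about (325,242), in full-size pixels. The jar is to its left and the pump bottle to its right.

```bash
python3 - <<'E'
import cv2,numpy as np
a=cv2.imread("pics/top0.png")[190:280,225:355];b=cv2.imread("pics/scene0.png")[155:215,285:385]
a=cv2.resize(a,None,fx=5,fy=5,interpolation=3)[:, :];b=cv2.resize(b,(500,300),interpolation=3)
c=np.zeros((600,650,3),np.uint8);c=np.zeros((750,650,3),np.uint8);c[:450]=a;c[450:750,:500]=b
cv2.imwrite("pics/z1.png",c[:600] if 0 else cv2.resize(c,None,fx=.8,fy=.8))
E
```

```text
(no output)
```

View pics/z1.png

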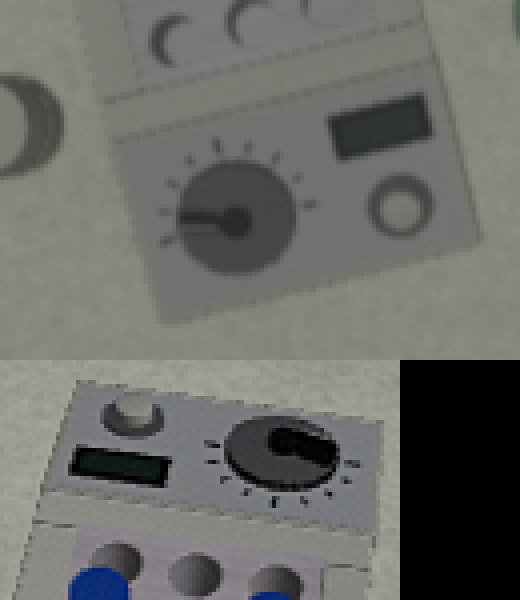

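The zoom shows the tab pointing left, at the second tick (click 1). The target is therefore click 5, 24° clockwise of the up-slope line. Next I triangulate from the two views.

```bash
cat > h.py <<'E'
import numpy as np,cv2
from scipy.spatial.transform import Rotation as R
from station import manip
def ray(m,p):
    T=np.array(m["cam_to_world"]);d=T[:3,:3]@np.linalg.solve(m["mtx"],[p[0],p[1],1.]);return T[:3,3],d/np.linalg.norm(d)
def tri(rs):
    A=sum(np.eye(3)-np.outer(d,d) for o,d in rs);b=sum((np.eye(3)-np.outer(d,d))@o for o,d in rs)
    p=np.linalg.solve(A,b);return p,[np.linalg.norm(np.cross(p-o,d)) for o,d in rs]
def plane(m,p,z):
    o,d=ray(m,p);return o+d*(z-o[2])/d[2]
def frame(yaw,psi):
    # heater axes (columns: up-slope, left, normal); tool rot with tool x along in-panel dir at angle psi (ccw from up-slope)
    H=R.from_euler('ZY',[yaw,-np.radians(15)]);x=H.apply([np.cos(psi),np.sin(psi),0]);n=H.apply([0,0,1])
    return H,R.from_matrix(np.c_[x,np.cross(-n,x),-n])
def inc(pos,rot,s=None):
    s=s or manip.sense();r0=R.from_quat(s["tool_rot"])
    return np.round(r0.inv().apply(np.array(pos)-s["tcp_pos"])*100,2),np.round((r0.inv()*rot).as_rotvec(),3)
E
python3 - <<'E'
from h import *
t=manip.camera_model("top");s=manip.camera_model("scene")
for n,a,b in(("dial",(284.25,244.25),(355.5,178)),("key",(325,242),(318.75,167.25))):
    print(n,tri([ray(t,a),ray(s,b)]))
# front edge corners of panel, z .058
a=plane(t,(225+165/4,190+323/4),.058);b=plane(t,(225+480/4,190+240/4),.058);print(a,b,np.linalg.norm(a-b))
d=a-b;yaw=np.arctan2(-d[0],d[1]);print("yaw",np.degrees(yaw))
c=plane(t,(284.25,244.25),.084)
H,rt=frame(yaw,np.radians(72))
print(inc(c+H.apply([0,0,.17]),rt), c)
E
```

```text
dial (array([0.48148962, 0.13139496, 0.07494995]), [np.float64(0.0009926231557941068), np.float64(0.0009926231557939934)])
key (array([0.48497991, 0.02998559, 0.0736663 ]), [np.float64(0.0007650935087174038), np.float64(0.0007650935087175119)])
[0.41526107 0.17800653 0.058     ] [ 0.46312389 -0.02114215  0.058     ] 0.20481953921672413
yaw 13.5139964991749
(array([ 45.54, -63.42,  -1.64]), array([-0.167,  0.224, -1.241])) [0.4824818 0.1297875 0.084    ]
```

>>> drive_tool --pt "255 8.5 -7 -5 0 0 0" --pt "255 17 -14 -5 0 0 0" --pt "255 26 -21 -5 0 0 0" --pt "255 35 -28 -5 0 0 0" --pt "255 35 -28 -5 0 0 -0.1" --pt "255 35 -28 -5 0 0 -0.25" --pt "255 35 -28 -5 0 0 -0.4" --pt "255 35 -28 -5 0 0 -0.5" --pt "255 35 -28 -5 0 0 -0.5" --pt "255 36.5 -34 -4 -0.1 0.1 -0.65" --pt "255 38 -39 -4 -0.1 0.1 -0.8" --pt "255 39.5 -44 -4 -0.1 0.2 -0.95" --pt "255 41 -49 -3 -0.15 0.2 -1.1" --pt "255 43 -54 -2 -0.167 0.224 -1.24" --pt "255 44 -59 -2 -0.167 0.224 -1.24" --pt "255 45.5 -63.4 -1.6 -0.167 0.224 -1.24" --pt "255 45.5 -63.4 -1.6 -0.167 0.224 -1.24" --pt "255 45.5 -63.4 -1.6 -0.167 0.224 -1.24" --pt "255 45.5 -63.4 -1.6 -0.167 0.224 -1.24"

```text
t: 2.0
tcp_pos: [0.439, 0.119, 0.2471]
tool_rot: [0.728, 0.674, 0.113, 0.064]
force: [0.1, 0.5, 0.3]
finger_gap: 0.001
```

```bash
python3 - <<'E'
from h import *
s=manip.sense();m=manip.camera_model("wrist");a=manip.snapshot("wrist")
np.savez("w1.npz",im=a,mtx=m["mtx"],T=m["cam_to_world"])
cv2.imwrite("pics/w1.png",a[:,:,::-1])
print(s["t"],s["tcp_pos"],s["tool_rot"],s["q"],s["finger_gap"],s["force"]);T=np.array(m["cam_to_world"]);print(np.round(T,3),m["mtx"][0])
t=R.from_quat(s["tool_rot"]);print("cam in tool",t.inv().apply(T[:3,3]-s["tcp_pos"]),t.inv().apply(T[:3,2]),t.inv().apply(T[:3,0]))
E
```

```text
2.0 [0.43900727 0.1190317  0.24707617] [0.72764447 0.67350135 0.11300774 0.06448801] [-0.02557866  0.18291846  2.00080136  0.09985468  0.70737414 -0.01608992] 0.0009085107369608762 [0.1210892  0.45777866 0.27399563]
[[ 0.966 -0.139  0.219  0.409]
 [-0.084 -0.967 -0.24   0.186]
 [ 0.245  0.213 -0.946  0.39 ]
 [ 0.     0.     0.     1.   ]] [344.91236997   0.         321.44031264]
cam in tool [ 0.07603266  0.00021914 -0.14176598] [-0.29726041 -0.00106255  0.95479585] [7.97285570e-05 9.99999350e-01 1.13768145e-03]
```

View pics/w1.png

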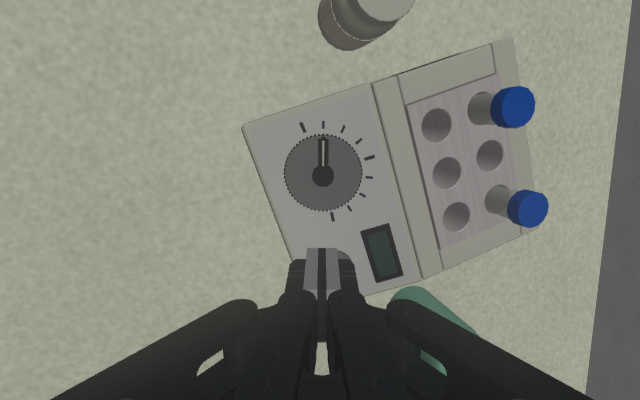

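The wrist view shows the tab pointing at the second of nine ticks, tick (323,124), so click 1 is confirmed. The dial centre is at about (323,173), and the fingers hide the key. I shift 10 cm along −x for a second view.

>>> drive_tool --pt "255 -4 0 0 0 0 0" --pt "255 -8 0 0 0 0 0" --pt "255 -10 0 0 0 0 0" --pt "255 -10 0 0 0 0 0" --pt "255 -10 0 0 0 0 0"

```text
t: 2.55
tcp_pos: [0.4324, 0.0178, 0.2395]
tool_rot: [0.73, 0.671, 0.113, 0.065]
force: [-0.6, 0.7, 0.2]
finger_gap: -0.002
```

```bash
python3 - <<'E'
from h import *
s=manip.sense();m=manip.camera_model("wrist");a=manip.snapshot("wrist")
np.savez("w2.npz",im=a,mtx=m["mtx"],T=m["cam_to_world"]);print(s["tcp_pos"])
b=np.load("w1.npz")["im"]
c=np.vstack([cv2.resize(x,None,fx=3.5,fy=3.5,interpolation=3) for x in (b[110:225,230:450],)])
d=cv2.resize(a[0:240,200:470],None,fx=2.5,fy=2.5,interpolation=3)
cv2.imwrite("pics/w2.png",d[:,:,::-1]);cv2.imwrite("pics/w1z.png",c[:,:,::-1])
for n in("w1","w2"):
    im=np.load(n+".npz")["im"];g=cv2.cvtColor(im,cv2.COLOR_RGB2GRAY)
    mk=cv2.inRange(g,0,125)
    for c in cv2.findContours(mk,cv2.RETR_EXTERNAL,cv2.CHAIN_APPROX_NONE)[0]:
        A=cv2.contourArea(c)
        if 300<A<9000:
            e=cv2.fitEllipse(cv2.convexHull(c));print(n,A,np.round(e[0],1),np.round(e[1],1),round(e[2]))
E
```

```text
[0.4323639  0.0178274  0.23952354]
w1 1579.5 [381.4 251.1] [34.4 85.6] 163
w1 615.0 [456.  216.1] [25.7 31.8] 37
w1 1890.0 [516.1 206.7] [49.2 64.5] 105
w1 693.5 [446.5 172.2] [27.7 33.3] 30
w1 644.0 [489.5 155. ] [26.2 32.8] 27
w1 4666.5 [322.6 172.2] [77.9 79. ] 86
w1 792.0 [436.2 124.7] [30.  35.3] 22
w1 2223.0 [501.5 107.4] [46.2 70.4] 82
w1 1041.5 [437.  158.9] [178.5 235.7] 16
w1 2556.0 [354.4  20.7] [56.1 82.1] 87
w2 7563.0 [463.2 268.2] [ 66.7 167.3] 120
w2 1444.0 [333.4 171.3] [43.1 44.3] 81
w2 2070.0 [386.4 153.3] [48.9 76.3] 166
w2 809.5 [467.9 112.3] [30. 36.] 23
w2 2422.0 [535.1  93.7] [47.2 75.9] 80
w2 922.5 [457.7  59.6] [32.  38.6] 13
w2 852.5 [504.4  43.2] [29.9 37.9] 16
w2 1209.5 [288.8 251.5] [84.9 98.1] 0
w2 605.0 [446.6   2.7] [33.4 40.8] 8
w2 532.5 [430.8  64.2] [  4.6 316.5] 168
w2 493.0 [411.   97.8] [  6.7 223.6] 166
w2 6237.5 [321.5  52.9] [86.2 98.3] 179
```

View pics/w2.png

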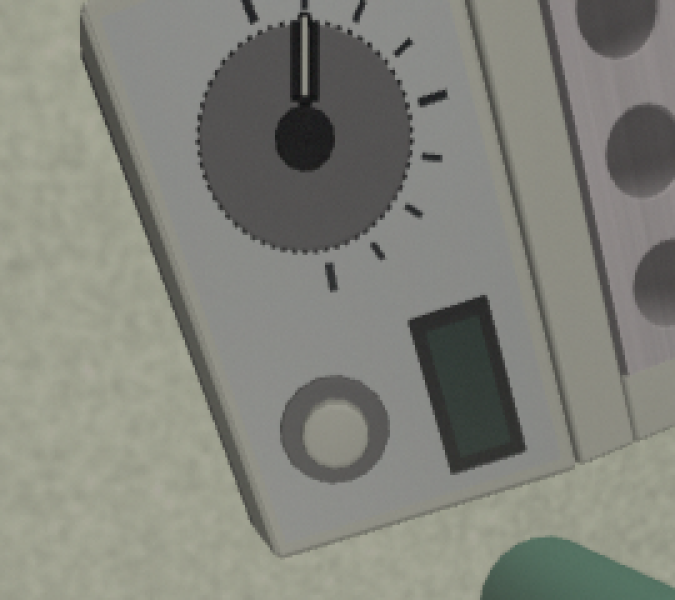

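View pics/w1z.png

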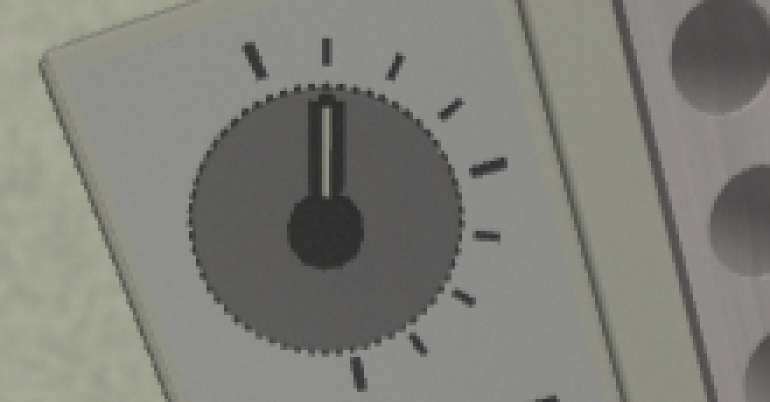

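Both pictures confirm click 1. The key top is at about (334,173.5) in w2. Now the positions.

```bash
python3 - <<'E'
from h import *
def M(n):
    z=np.load(n+".npz");return dict(mtx=z["mtx"],cam_to_world=z["T"]),cv2.cvtColor(z["im"],cv2.COLOR_RGB2GRAY)
m1,g1=M("w1");m2,g2=M("w2");t=manip.camera_model("top");sc=manip.camera_model("scene")
P={}
for n,g in(("1",g1),("2",g2)):
    c=[c for c in cv2.findContours(cv2.inRange(g,0,125),cv2.RETR_EXTERNAL,cv2.CHAIN_APPROX_NONE)[0] if 4000<cv2.contourArea(c)<7000][0]
    h=cv2.convexHull(c)[:,0];x=h.mean(0);h=h[(h[:,1]>x[1]-25)];e=cv2.fitEllipse(h);print(n,e);P[n]=e[0]
r=[ray(m1,P["1"]),ray(m2,P["2"])];print("dial",tri(r));
# tick triangulation (panel height)
tk=[((230+326/3.5,110+52/3.5),(200+304/2.5,0)),((230+488/3.5,110+168/3.5),(200+432/2.5,97/2.5)),((230+360/3.5,110+374/3.5),(200+332/2.5,277/2.5)),((230+464/3.5,110+297/3.5),(200+413/2.5,211/2.5))]
T=[tri([ray(m1,a),ray(m2,b)])[0] for a,b in tk];print("ticks",np.round(T,4).tolist())
print("hub",tri([ray(m1,(230+326/3.5,110+231/3.5)),ray(m2,(200+305/2.5,137/2.5))]))
k=(334.2,173.5)
print("key",tri([ray(m2,k),ray(t,(325,242))]),tri([ray(m2,k),ray(sc,(318.75,167.25))]))
# yaw from panel's back edge/front edge in w2
f=[plane(m2,(200+a/2.5,b/2.5),.058) for a,b in((88,20),(270,540))];d=f[0]-f[1];print("yaw front",np.degrees(np.arctan2(-d[0],d[1])),f)
f=[plane(m2,(200+a/2.5,b/2.5),.09) for a,b in((470,5),(573,462))];d=f[0]-f[1];print("yaw back",np.degrees(np.arctan2(-d[0],d[1])),f)
E
```

```text
1 ((322.6057434082031, 172.4789581298828), (77.27365112304688, 79.09819030761719), 87.74848175048828)
2 ((321.4991455078125, 54.480690002441406), (87.11266326904297, 93.795166015625), 179.92678833007812)
dial (array([0.48377895, 0.13422991, 0.08049791]), [np.float64(2.589600968366085e-06), np.float64(2.589600968354438e-06)])
ticks [[0.4892, 0.1773, 0.0756], [0.5283, 0.1434, 0.0868], [0.4921, 0.0875, 0.0726], [0.5216, 0.1075, 0.0806]]
hub (array([0.48177063, 0.1324933 , 0.08955964]), [np.float64(2.9280755140571267e-05), np.float64(2.9280755140560425e-05)])
key (array([0.48612982, 0.03049927, 0.07939682]), [np.float64(0.0011644005501013298), np.float64(0.0011644005501013103)]) (array([0.48720349, 0.03143762, 0.07694292]), [np.float64(0.00029453367878717136), np.float64(0.00029453367878720535)])
yaw front 12.85917933229317 [array([0.41885249, 0.17773285, 0.058     ]), array([ 0.4619752 , -0.01116912,  0.058     ])]
yaw back 12.461915406964211 [array([0.54200448, 0.17052369, 0.09      ]), array([0.57742781, 0.01023528, 0.09      ])]
```

The heights agree with the text: skirt 80.5 mm against about 81.5 expected, key 79 mm against about 80. Yaw is about 12.9°. Next are the approach poses on the tab's user side.

```bash
cat >> h.py <<'E'
YAW=np.radians(12.9);C=np.array([.4836,.1335,.0808]);K=np.array([.4865,.031,.0795])
def tool(psi,lat,h,r=.027):
    p=np.radians(psi);H,rt=frame(YAW,p)
    return C+H.apply([r*np.cos(p)-lat*np.sin(p),r*np.sin(p)+lat*np.cos(p),h]),rt
E
python3 - <<'E'
from h import *
for h in(.05,.005):print(*[v.tolist() for v in inc(*tool(72,.024,h))])
E
```

```text
[13.27, -2.36, 12.29] [-0.0, -0.0, 0.007]
[13.27, -2.36, 16.79] [-0.0, -0.0, 0.007]
```

>>> drive_tool --pt "255 4 -0.8 4 0 0 0.007" --pt "255 8 -1.6 8 0 0 0.007" --pt "255 11 -2.4 11 0 0 0.007" --pt "255 13.3 -2.4 12.3 0 0 0.007" --pt "255 13.3 -2.4 12.3 0 0 0.007" --pt "255 13.3 -2.4 13.5 0 0 0.007" --pt "255 13.3 -2.4 14.7 0 0 0.007" --pt "255 13.3 -2.4 15.7 0 0 0.007" --pt "255 13.3 -2.4 16.4 0 0 0.007" --pt "255 13.3 -2.4 16.8 0 0 0.007" --pt "255 13.3 -2.4 16.8 0 0 0.007" --pt "255 13.3 -2.4 16.8 0 0 0.007"

```text
t: 3.8
tcp_pos: [0.4609, 0.1632, 0.0819]
tool_rot: [0.731, 0.67, 0.114, 0.064]
force: [-1.5, -0.1, 0.0]
finger_gap: 0.0
```

```bash
python3 - <<'E'
from h import *
s=manip.sense();print(s["t"],s["tcp_pos"],s["force"],inc(*tool(72,.024,.005)))
a=manip.snapshot("wrist");cv2.imwrite("pics/w3.png",a[:,:,::-1])
E
```

```text
3.8 [0.46091809 0.1631505  0.08188376] [-1.49610237 -0.07103096  0.01971918] (array([-0.08,  0.05,  0.01]), array([-0.   , -0.   ,  0.002]))
```

View pics/w3.png

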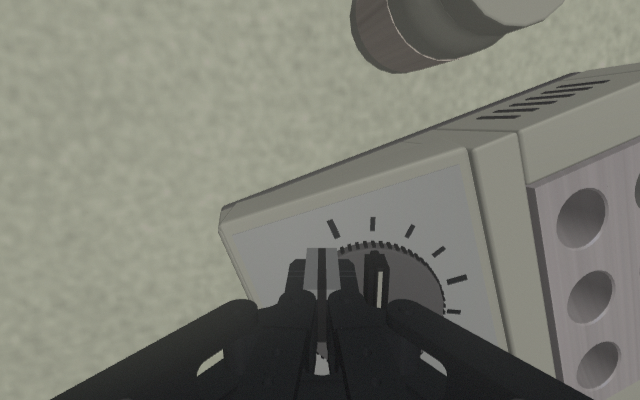

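The view shows the fingertip (306–340) standing on the user's side of the tab (about 366–388), clear of it. I ease in until contact.

>>> drive_tool --pt "255 0 0.4 0 0 0 0" --pt "255 0 0.7 0 0 0 0" --pt "255 0 0.7 0 0 0 0" --pt "255 0 0.7 0 0 0 0"

```text
t: 4.25
tcp_pos: [0.4674, 0.1626, 0.0835]
tool_rot: [0.731, 0.67, 0.113, 0.064]
force: [-2.3, 1.1, 0.7]
finger_gap: -0.0
```

>>> drive_tool --pt "255 0 0.2 0 0 0 0" --pt "255 0 0.3 0 0 0 0" --pt "255 0 0.3 0 0 0 0"

```text
t: 4.55
tcp_pos: [0.4678, 0.1626, 0.0836]
tool_rot: [0.731, 0.671, 0.112, 0.062]
force: [-5.3, 2.2, 2.0]
finger_gap: -0.001
```

>>> drive_tool --pt "255 0 0.1 0 0 0 0" --pt "255 0 0.2 0 0 0 0" --pt "255 0 0.2 0 0 0 0"

```text
t: 4.85
tcp_pos: [0.468, 0.1625, 0.0836]
tool_rot: [0.731, 0.671, 0.11, 0.061]
force: [-7.4, 2.8, 2.8]
finger_gap: -0.003
```

```bash
python3 - <<'E'
from h import *
s=manip.sense();r=R.from_quat(s["tool_rot"]);print(inc(*tool(72,.024,.005)),"F tool",r.inv().apply(s["force"]),"M tool",r.inv().apply(s["ft_torque"]))
a=manip.snapshot("wrist");cv2.imwrite("pics/w4.png",cv2.resize(a[200:380,220:480],None,fx=3,fy=3,interpolation=3)[:,:,::-1])
E
```

```text
(array([-0.08, -0.69,  0.01]), array([-0.009,  0.   ,  0.003])) F tool [ 2.46015865 -6.80012475 -4.33752273] M tool [ 1.12323705  0.37564804 -0.06397479]
```

View pics/w4.png

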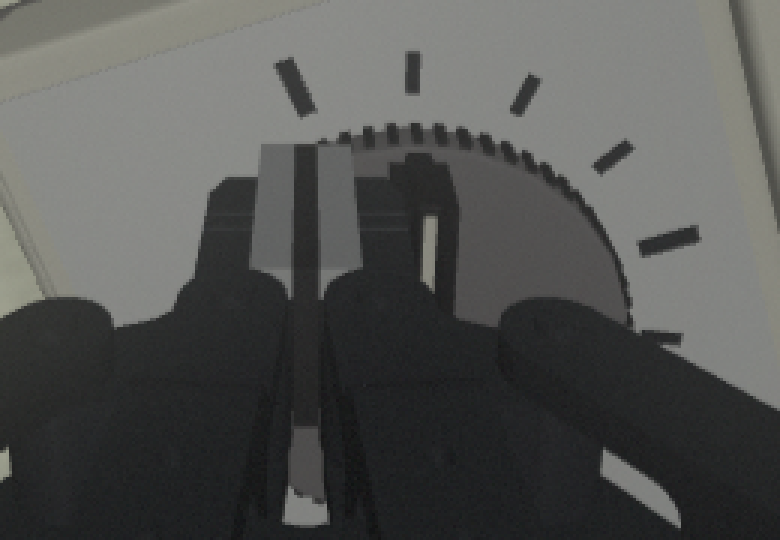

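The picture shows the back of the dark finger lying against the tab's top edge, with the tab still at click 1. The arm is soft, about 1.3 N/mm. I shift a little outward for more lever and push on.

>>> drive_tool --pt "255 0 -0.6 0 0 0 0" --pt "255 0.4 -0.6 0 0 0 0" --pt "255 0.4 -0.1 0 0 0 0" --pt "255 0.4 0.1 0 0 0 0" --pt "255 0.4 0.2 0 0 0 0" --pt "255 0.4 0.2 0 0 0 0"

```text
t: 5.5
tcp_pos: [0.4687, 0.1666, 0.0839]
tool_rot: [0.731, 0.671, 0.109, 0.06]
force: [-9.1, 5.3, 2.5]
finger_gap: -0.002
```

```bash
python3 - <<'E'
from h import *
s=manip.sense();r=R.from_quat(s["tool_rot"]);print(inc(*tool(72,.024,.005)),"F tool",r.inv().apply(s["force"]),"M tool",r.inv().apply(s["ft_torque"]))
E
```

```text
(array([-0.5 , -0.73, -0.01]), array([-0.013,  0.   ,  0.003])) F tool [ 4.72900103 -8.6970896  -4.23977633] M tool [ 1.5882185   0.66145421 -0.07059084]
```

Nearly 9 N sideways did not turn the dial, and there is an upward component. The wide dark finger body starts about 14 mm behind the tip, so it is catching on the tab's top edge. I back off, raise 4.5 mm so that only the narrow tip meets the tab, and approach again.

>>> drive_tool --pt "255 0 -0.7 0 0 0 0" --pt "255 0 -1.4 0 0 0 0" --pt "255 0 -1.4 -0.45 0 0 0" --pt "255 0 -1.4 -0.45 0 0 0" --pt "255 0 -0.9 -0.45 0 0 0" --pt "255 0 -0.4 -0.45 0 0 0" --pt "255 0 -0.4 -0.45 0 0 0"

```text
t: 6.2
tcp_pos: [0.4696, 0.166, 0.089]
tool_rot: [0.731, 0.67, 0.113, 0.064]
force: [-2.7, 0.8, 3.8]
finger_gap: 0.001
```

```bash
python3 - <<'E'
from h import *
s=manip.sense();r=R.from_quat(s["tool_rot"]);print(inc(*tool(72,.024,.005)),"F tool",r.inv().apply(s["force"]),"M tool",r.inv().apply(s["ft_torque"]))
E
```

```text
(array([-0.48, -0.94,  0.46]), array([-0.001, -0.   ,  0.002])) F tool [ 0.89565637 -1.70005309 -4.3284165 ] M tool [ 0.39923386  0.0700505  -0.0216738 ]
```

>>> drive_tool --pt "255 0 -0.6 0 0 0 0" --pt "255 0 -0.6 -0.3 0 0 0" --pt "255 0 -0.6 -0.3 0 0 0" --pt "255 0 -0.3 -0.3 0 0 0" --pt "255 0 0 -0.3 0 0 0" --pt "255 0 0 -0.3 0 0 0"

```text
t: 6.8
tcp_pos: [0.4696, 0.1658, 0.0918]
tool_rot: [0.731, 0.67, 0.114, 0.064]
force: [0.2, 0.2, -0.7]
finger_gap: -0.0
```

```bash
cat >f.py <<'E'
from h import *
s=manip.sense();r=R.from_quat(s["tool_rot"]);print(s["t"],inc(*tool(72,.024,.005)),"F tool",r.inv().apply(s["force"]),"M tool",r.inv().apply(s["ft_torque"]))
E
python3 f.py
```

```text
6.8 (array([-0.49, -1.01,  0.73]), array([ 0.   , -0.   ,  0.002])) F tool [0.15350161 0.0313558  0.76297437] M tool [ 0.17053411 -0.00870646 -0.04746835]
```

The force is gone, so the shelf now clears the tab. I continue forward with the narrow tip.

>>> drive_tool --pt "255 0 0.2 0 0 0 0" --pt "255 0 0.3 0 0 0 0" --pt "255 0 0.3 0 0 0 0"

```text
t: 7.1
tcp_pos: [0.4702, 0.1657, 0.0919]
tool_rot: [0.731, 0.67, 0.112, 0.063]
force: [-3.6, 0.3, 0.7]
finger_gap: 0.002
```

```bash
python3 f.py
```

```text
7.1 (array([-0.48, -1.07,  0.73]), array([-0.004, -0.   ,  0.003])) F tool [ 0.07786101 -3.34204181 -1.55181517] M tool [0.6527352  0.07923387 0.01861985]
```

>>> drive_tool --pt "255 0 0.2 0 0 0 0" --pt "255 0 0.3 0 0 0 0" --pt "255 0 0.3 0 0 0 0"

```text
t: 7.4
tcp_pos: [0.4707, 0.1655, 0.092]
tool_rot: [0.731, 0.671, 0.11, 0.061]
force: [-7.1, 2.8, 0.3]
finger_gap: -0.004
```

```bash
python3 f.py
```

```text
7.4 (array([-0.47, -1.12,  0.74]), array([-0.009,  0.   ,  0.003])) F tool [ 2.28186716 -7.08380657 -1.91466952] M tool [1.22513166 0.24705064 0.00633525]
```

>>> drive_tool --pt "255 0 0.2 0 0 0 0" --pt "255 0 0.3 0 0 0 0" --pt "255 0 0.3 0 0 0 0"

```text
t: 7.7
tcp_pos: [0.4736, 0.1652, 0.0931]
tool_rot: [0.731, 0.67, 0.111, 0.062]
force: [-8.6, 0.4, 3.9]
finger_gap: -0.001
```

```bash
python3 f.py;  python3 - <<'E'
from h import *
a=manip.snapshot("wrist");cv2.imwrite("pics/w5.png",cv2.resize(a[180:380,220:480],None,fx=3,fy=3,interpolation=3)[:,:,::-1])
E
```

```text
7.7 (array([-0.46, -1.43,  0.77]), array([-0.008,  0.   ,  0.002])) F tool [ 0.07333838 -7.41806706 -5.89084067] M tool [1.24553282 0.08872359 0.08631708]
```

View pics/w5.png

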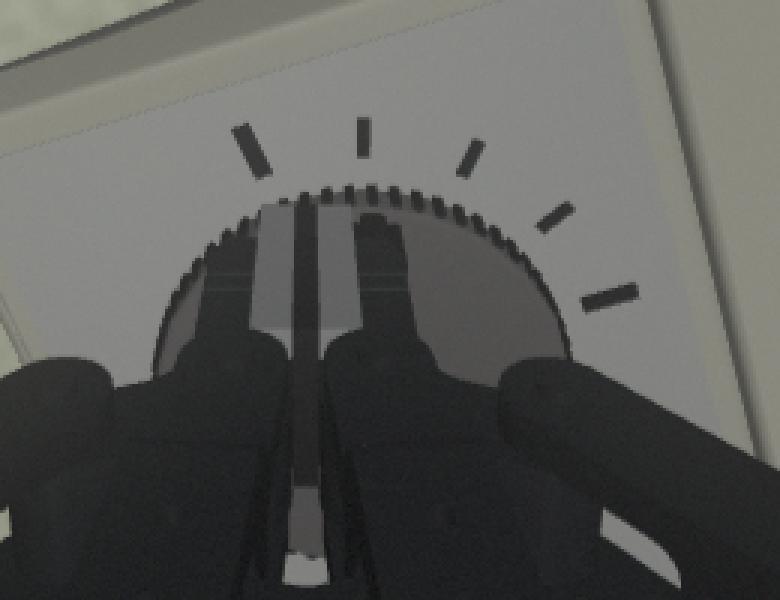

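The tab is now against the tip's right pad edge, about (365,250) in the crop, and seems to have begun turning a few degrees. I continue in small steps.

>>> drive_tool --pt "255 0 0.1 0 0 0 0.03" --pt "255 0 0.2 0 0 0 0.06" --pt "255 0 0.2 0 0 0 0.08"

```text
t: 8.05
tcp_pos: [0.4744, 0.1656, 0.0934]
tool_rot: [0.758, 0.641, 0.112, 0.056]
force: [-10.1, 6.1, 4.9]
finger_gap: 0.0
```

```bash
python3 f.py
```

```text
8.05 (array([-0.63, -1.46,  0.78]), array([-0.01 ,  0.   , -0.078])) F tool [ 4.89945362 -9.59885612 -6.78720847] M tool [1.54072012 0.80194512 0.00729979]
```

```bash
python3 - <<'E'
from h import *
a=manip.snapshot("scene");b=manip.snapshot("top");b=cv2.resize(b[195:275,235:345],(770,560),interpolation=3)
a=cv2.resize(a[120:200,300:410],(770,560),interpolation=3);cv2.imwrite("pics/s6.png",np.hstack([a,b])[::1,:,::-1][:, :770])
E
```

```text
(no output)
```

View pics/s6.png

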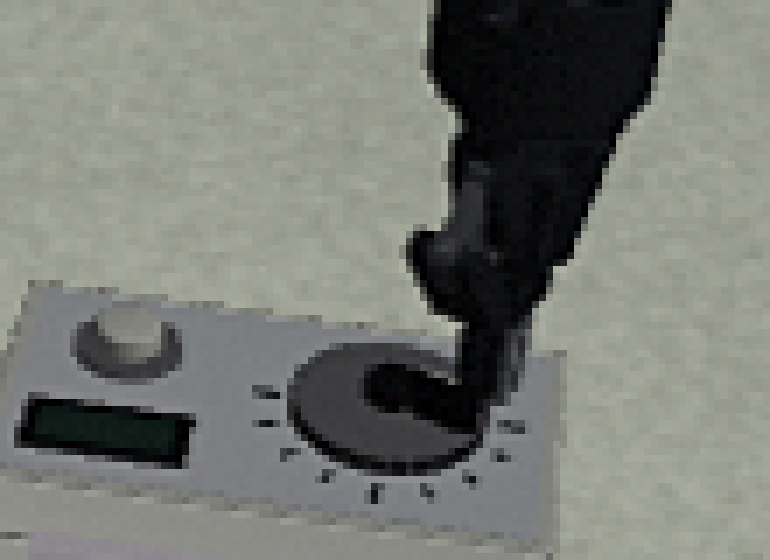

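The scene view shows the wide dark finger back resting on the tab's outer end, with the dial practically still at click 1. The finger's y-side is stepped, so it is a poor pusher. The pads' x-side edge is a clean flat face, so I turn the tool 90° and push with that instead.

>>> drive_tool --pt "255 0 -1 0 0 0 0" --pt "255 0 -2 -0.5 0 0 0" --pt "255 0 -2 -3 0 0 0" --pt "255 0 -2 -6 0 0 0" --pt "255 0 -2 -6 0 0 -0.13" --pt "255 0 -2 -6 0 0 -0.26" --pt "255 0 -2 -6 0 0 -0.39" --pt "255 0 -2 -6 0 0 -0.52" --pt "255 0 -2 -6 0 0 -0.65" --pt "255 0 -2 -6 0 0 -0.78" --pt "255 0 -2 -6 0 0 -0.91" --pt "255 0 -2 -6 0 0 -1.04" --pt "255 0 -2 -6 0 0 -1.17" --pt "255 0 -2 -6 0 0 -1.3" --pt "255 0 -2 -6 0 0 -1.43" --pt "255 0 -2 -6 0 0 -1.56" --pt "255 0 -2 -6 0 0 -1.65" --pt "255 0 -2 -6 0 0 -1.65"

```text
t: 9.95
tcp_pos: [0.446, 0.1648, 0.148]
tool_rot: [0.043, 0.99, 0.035, 0.127]
force: [-0.3, 0.6, 0.4]
finger_gap: 0.003
```

```bash
cat >> h.py <<'E'
def toolx(psi,lat,h,r=.026):
    p,_=tool(psi,lat,h,r);return p,frame(YAW,np.radians(psi+90))[1]
E
cat > f.py <<'E'
from h import *
s=manip.sense();r=R.from_quat(s["tool_rot"]);H,_=frame(YAW,0)
p=H.inv().apply(s["tcp_pos"]-C)*1000;print("t",s["t"],"heater xyz mm",np.round(p,1),"ang",round(np.degrees(np.arctan2(p[1],p[0])),1),"F heater",np.round(H.inv().apply(s["force"]),1),"M",np.round(r.inv().apply(s["ft_torque"]),2))
x=H.inv().apply(r.apply([1,0,0]));print("tool psi",np.degrees(np.arctan2(x[1],x[0])))
E
python3 f.py; python3 - <<'E'
from h import *
print(manip.sense()["q"])
for h in(.04,.004):print(*[v.tolist() for v in inc(*toolx(72,.025,h))])
a=manip.snapshot("wrist");cv2.imwrite("pics/w7.png",a[:,:,::-1])
E
```

```text
t 9.95 heater xyz mm [-11.3  38.9  72.6] ang 106.2 F heater [-0.   0.7  0.4] M [0.01 0.11 0.01]
tool psi 162.0760352599638
[ 0.09678443  0.40790276  2.07429061  0.08606475  0.39893806 -1.46126734]
[0.23, -0.75, 3.26] [0.001, 0.002, 0.001]
[0.24, -0.75, 6.86] [0.001, 0.002, 0.001]
```

View pics/w7.png

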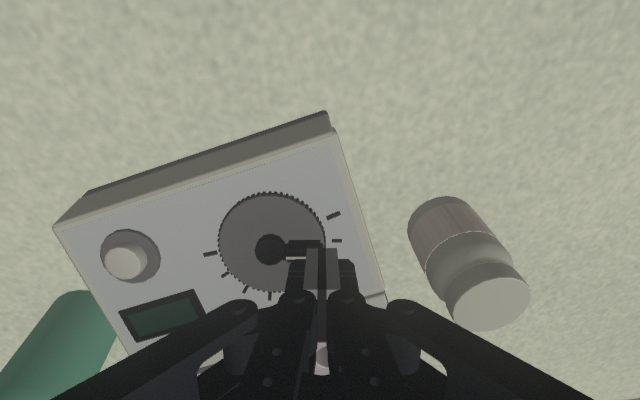

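The tab is still at click 1 (tick at (337,240)) and the tip is clear on its user side. I descend and push along the tool's −x.

>>> drive_tool --pt "255 0.25 -0.75 2.5 0 0 0" --pt "255 0.25 -0.75 4.5 0 0 0" --pt "255 0.25 -0.75 6 0 0 0" --pt "255 0.25 -0.75 6.85 0 0 0" --pt "255 0.25 -0.75 6.85 0 0 0" --pt "255 -0.2 -0.75 6.85 0 0 0" --pt "255 -0.5 -0.75 6.85 0 0 0" --pt "255 -0.5 -0.75 6.85 0 0 0"

```text
t: 10.8
tcp_pos: [0.4682, 0.1609, 0.0831]
tool_rot: [0.043, 0.99, 0.035, 0.127]
force: [0.3, -0.4, -0.4]
finger_gap: -0.001
```

```bash
python3 f.py
```

```text
t 10.8 heater xyz mm [-8.  30.1  4.5] ang 104.8 F heater [ 0.1 -0.5 -0.4] M [ 0.03  0.06 -0.06]
tool psi 162.08809524755986
```

>>> drive_tool --pt "255 -0.2 0 0 0 0 0" --pt "255 -0.4 0 0 0 0 0" --pt "255 -0.4 0 0 0 0 0"

```text
t: 11.1
tcp_pos: [0.4698, 0.1606, 0.083]
tool_rot: [0.043, 0.991, 0.035, 0.125]
force: [-2.2, 0.2, 1.6]
finger_gap: -0.007
```

```bash
python3 f.py
```

```text
t 11.1 heater xyz mm [-6.6 29.5  4.1] ang 102.6 F heater [-1.6  0.7  2.1] M [-0.01  0.35 -0.02]
tool psi 162.10153798154596
```

Contact comes at 15.4 mm lateral, as predicted (15.5). I push on.

>>> drive_tool --pt "255 -0.2 0 0 0 0 0" --pt "255 -0.4 0 0 0 0 0" --pt "255 -0.4 0 0 0 0 0"

```text
t: 11.4
tcp_pos: [0.4701, 0.1604, 0.083]
tool_rot: [0.043, 0.991, 0.035, 0.121]
force: [-6.7, 2.8, 2.9]
finger_gap: 0.003
```

```bash
python3 f.py
```

```text
t 11.4 heater xyz mm [-6.4 29.3  4. ] ang 102.3 F heater [-5.   4.2  4.3] M [-0.36  1.07 -0.01]
tool psi 162.11000963861073
```

>>> drive_tool --pt "255 -0.2 0 0 0 0 0" --pt "255 -0.3 0 0 0 0 0" --pt "255 -0.3 0 0 0 0 0"

```text
t: 11.7
tcp_pos: [0.4702, 0.1604, 0.083]
tool_rot: [0.043, 0.991, 0.035, 0.118]
force: [-11.0, 3.2, 4.0]
finger_gap: 0.001
```

```bash
python3 f.py
```

```text
t 11.7 heater xyz mm [-6.3 29.2  4. ] ang 102.1 F heater [-8.6  5.6  6.4] M [-0.5   1.59 -0.01]
tool psi 162.1275703206593
```

The tab is firmly held: about 10 N tangential and it has not yielded. The off-axis forces fit the soft arm's coupling plus friction. I push further, easing the tool up a little to shed the downward load.

>>> drive_tool --pt "255 -0.1 0 -0.1 0 0 0" --pt "255 -0.2 0 -0.2 0 0 0" --pt "255 -0.3 0 -0.3 0 0 0" --pt "255 -0.3 0 -0.3 0 0 0"

```text
t: 12.1
tcp_pos: [0.4699, 0.1598, 0.0847]
tool_rot: [0.043, 0.992, 0.034, 0.115]
force: [-9.9, 4.4, -8.8]
finger_gap: 0.001
```

```bash
python3 f.py
```

```text
t 12.1 heater xyz mm [-6.2 28.7  5.7] ang 102.2 F heater [-10.7   6.5  -6.3] M [-0.4   2.08  0.04]
tool psi 162.11618520379486
```

>>> drive_tool --pt "255 -0.1 0 0 0 0 0" --pt "255 -0.2 0 0 0 0 0" --pt "255 -0.2 0 0 0 0 0" --pt "255 -0.2 0 0 0 0 0"

```text
t: 12.5
tcp_pos: [0.47, 0.1598, 0.0848]
tool_rot: [0.043, 0.992, 0.034, 0.113]
force: [-12.2, 4.7, -7.8]
finger_gap: 0.002
```

```bash
python3 f.py
```

```text
t 12.5 heater xyz mm [-6.1 28.6  5.8] ang 102.1 F heater [-12.5   7.3  -4.8] M [-0.47  2.43 -0.03]
tool psi 162.11626626877455
```

>>> drive_tool --pt "255 -0.2 0 0 0 0 0" --pt "255 -0.4 0 0 0 0 0" --pt "255 -0.4 0 0 0 0 0"

```text
t: 12.8
tcp_pos: [0.4702, 0.1597, 0.0849]
tool_rot: [0.043, 0.993, 0.034, 0.109]
force: [-16.8, 6.6, -6.3]
finger_gap: -0.003
```

```bash
python3 f.py; python3 - <<'E'
from h import *
a=manip.snapshot("wrist");b=manip.snapshot("scene")
c=np.vstack([cv2.resize(a[150:350,180:460],(700,500),interpolation=3)])
d=cv2.resize(b[150:200,325:405],(700,437),interpolation=3)
o=np.hstack([c[:437],d]);o=cv2.resize(o,(800,250*1)) if 0 else np.vstack([c[:300],d[:300]])
cv2.imwrite("pics/w8.png",o[:,:,::-1])
E
```

```text
t 12.8 heater xyz mm [-5.9 28.6  5.8] ang 101.7 F heater [-16.   10.2  -2.2] M [-0.78  3.05  0.01]
tool psi 162.12568561438474
```

View pics/w8.png

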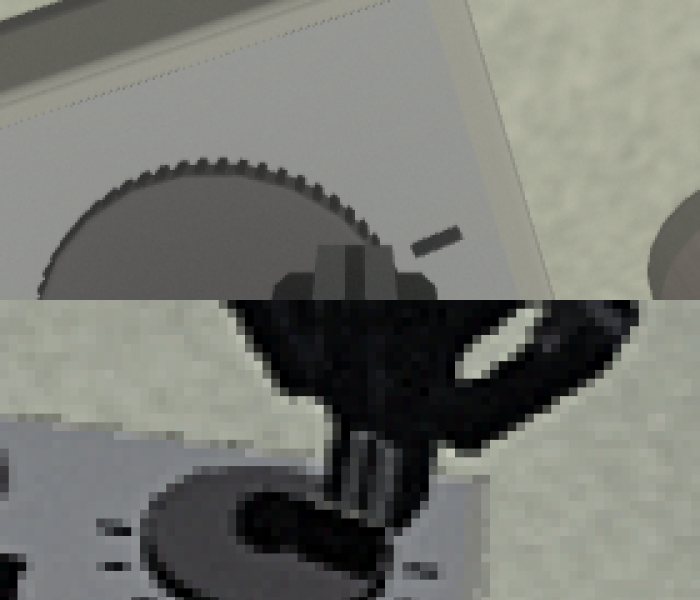

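The tip sits squarely behind the tab's outer half, yet the dial holds at about 18 N. I hold the load to see whether it creeps.

>>> drive_tool --pt "255 0 0 0 0 0 0" --pt "255 0 0 0 0 0 0" --pt "255 0 0 0 0 0 0" --pt "255 0 0 0 0 0 0" --pt "255 0 0 0 0 0 0" --pt "255 0 0 0 0 0 0" --pt "255 0 0 0 0 0 0" --pt "255 0 0 0 0 0 0"

```text
t: 13.7
tcp_pos: [0.4702, 0.1597, 0.0849]
tool_rot: [0.043, 0.992, 0.034, 0.109]
force: [-16.7, 6.3, -5.8]
finger_gap: -0.002
```

```bash
python3 f.py; ls
```

```text
t 13.7 heater xyz mm [-5.9 28.6  5.8] ang 101.7 F heater [-15.9   9.9  -1.8] M [-0.74  3.02  0.03]
tool psi 162.12800651362676
f.py
h.py
pics
w1.npz
w2.npz
```

There is no creep at all. I retreat and try again farther out on the tab (r≈33 mm) and slightly higher, to see whether the resistance behaves like a torque.

>>> drive_tool --pt "255 1.2 0 0 0 0 0" --pt "255 2 0 0 0 0 0" --pt "255 2 0.8 -0.2 0 0 0" --pt "255 2 0.8 -0.2 0 0 0" --pt "255 1.5 0.8 -0.2 0 0 0" --pt "255 1.2 0.8 -0.2 0 0 0" --pt "255 0.9 0.8 -0.2 0 0 0" --pt "255 0.9 0.8 -0.2 0 0 0"

```text
t: 14.5
tcp_pos: [0.4701, 0.168, 0.0886]
tool_rot: [0.043, 0.991, 0.035, 0.118]
force: [-11.5, 7.6, 3.7]
finger_gap: -0.0
```

```bash
python3 f.py
```

```text
t 14.5 heater xyz mm [-3.3 36.6  9. ] ang 95.1 F heater [-8.2  9.9  6.1] M [-1.    1.85 -0.05]
tool psi 162.0904546690998
```

>>> drive_tool --pt "255 -0.2 0 0 0 0 0" --pt "255 -0.4 0 0 0 0 0" --pt "255 -0.4 0 0 0 0 0"

```text
t: 14.8
tcp_pos: [0.4705, 0.1679, 0.0888]
tool_rot: [0.043, 0.992, 0.035, 0.115]
force: [-14.1, 9.5, 4.8]
finger_gap: -0.003
```

```bash
python3 f.py
```

```text
t 14.8 heater xyz mm [-2.9 36.5  9. ] ang 94.5 F heater [-10.   12.4   7.7] M [-1.21  2.41 -0.03]
tool psi 162.09937770105617
```

The resistance does not behave like the described notch. The skirt's knurling lets me measure the true dial rotation from the wrist pictures, so I compare loaded against unloaded.

```bash
cat > ring.py <<'E'
import sys
from h import *
m=manip.camera_model("wrist");a=manip.snapshot("wrist");n=sys.argv[1]
np.savez(n,im=a,mtx=m["mtx"],T=m["cam_to_world"]);cv2.imwrite(f"pics/{n}.png",a[:,:,::-1])
E
cat > cmp.py <<'E'
import sys
from h import *
H,_=frame(YAW,0);ang=np.arange(105,200,.1)
def prof(n,r):
    z=np.load(n+".npz");g=cv2.cvtColor(z["im"],cv2.COLOR_RGB2GRAY).astype(np.float32);T=z["T"]
    p=C+H.apply(np.c_[r*np.cos(np.radians(ang)),r*np.sin(np.radians(ang)),0*ang])
    c=(p-T[:3,3])@T[:3,:3];u=c@z["mtx"].T;u=(u[:,:2]/u[:,2:]).astype(np.float32)
    v=cv2.remap(g,u[None,:,0].copy(),u[None,:,1].copy(),1)[0];return v-cv2.GaussianBlur(v[None],(0,0),40)[0]
for r in(.034,.035,.0355,.036,.0365):
    a,b=prof(sys.argv[1],r),prof(sys.argv[2],r)
    L=range(-60,61);cc=[np.corrcoef(a[60:-60],np.roll(b,k)[60:-60])[0,1] for k in L];i=int(np.argmax(cc))
    f=np.abs(np.fft.rfft(a));j=np.argmax(f[5:])+5
    print(r,"shift b->a deg ccw",L[i]*.1,"corr",round(cc[i],2),"std",a.std().round(1),"period",round(95/j,2))
E
python3 ring.py L1
```

>>> drive_tool --pt "255 0.5 0 0 0 0 0" --pt "255 1.0 0 0 0 0 0" --pt "255 1.5 0 0 0 0 0" --pt "255 1.5 0 0 0 0 0"

```text
t: 15.25
tcp_pos: [0.467, 0.1683, 0.0877]
tool_rot: [0.043, 0.99, 0.035, 0.127]
force: [-0.7, -0.1, -0.8]
finger_gap: -0.0
```

```bash
python3 f.py; python3 ring.py L2; python3 cmp.py L1 L2
```

```text
t 15.25 heater xyz mm [-6.4 37.7  8.9] ang 99.6 F heater [-0.9  0.1 -0.6] M [ 0.06  0.1  -0.06]
tool psi 162.08082584862208
0.034 shift b->a deg ccw -2.2 corr 0.6 std 1.9 period 7.92
0.035 shift b->a deg ccw -1.4000000000000001 corr 0.76 std 2.4 period 15.83
0.0355 shift b->a deg ccw -1.6 corr 0.94 std 4.7 period 5.94
0.036 shift b->a deg ccw -1.6 corr 0.96 std 6.0 period 5.94
0.0365 shift b->a deg ccw -1.6 corr 0.95 std 6.4 period 5.94
```

Under load the dial turned only about 1.6° and sprang back. The notch is simply stiffer than stated, so I push in steps with more force, watching the reading.

>>> drive_tool --pt "255 -0.5 0 0 0 0 0" --pt "255 -1.0 0 0 0 0 0" --pt "255 -1.5 0.0 0 0 0 0" --pt "255 -2.0 0 0 0 0 0" --pt "255 -2.0 0 0 0 0 0"

```text
t: 15.8
tcp_pos: [0.4818, 0.1666, 0.0912]
tool_rot: [0.043, 0.991, 0.035, 0.121]
force: [-5.9, 0.9, -0.7]
finger_gap: 0.001
```

```bash
python3 f.py; python3 ring.py L3; python3 cmp.py L3 L2
```

```text
t 15.8 heater xyz mm [ 8.1 32.7  8.6] ang 76.1 F heater [-5.5  2.2  0.7] M [0.07 1.12 0.02]
tool psi 162.1044004912671
0.034 shift b->a deg ccw 6.0 corr 0.21 std 0.6 period 3.65
0.035 shift b->a deg ccw 6.0 corr 0.28 std 2.7 period 15.83
0.0355 shift b->a deg ccw -0.8 corr 0.74 std 4.8 period 5.94
0.036 shift b->a deg ccw -0.9 corr 0.91 std 6.0 period 5.94
0.0365 shift b->a deg ccw -0.9 corr 0.86 std 9.2 period 5.94
```

It broke free: the tip has advanced about 23° and the knurl phase matches a 24° turn, so the dial is at click 2. I back off and realign for the next click.

>>> drive_tool --pt "255 0.8 0 0 0 0 0" --pt "255 1.6 0 0 0 0 0" --pt "255 1.6 0 0 0 0 0"

```text
t: 16.15
tcp_pos: [0.4696, 0.1681, 0.0885]
tool_rot: [0.043, 0.991, 0.035, 0.126]
force: [0.5, -0.1, -0.2]
finger_gap: 0.002
```

```bash
python3 f.py; python3 ring.py L4; python3 cmp.py L4 L2|sed -n 3,4p; cat > go.py <<'E'
import sys
from h import *
a=[float(x) for x in sys.argv[1:]]
print(*[v.tolist() for v in inc(*toolx(a[0],a[1]/1e3,a[2]/1e3,a[3]/1e3))])
E
python3 go.py 48 19 8 31
```

```text
t 16.15 heater xyz mm [-3.7 36.9  8.9] ang 95.8 F heater [ 0.4 -0.2 -0.3] M [ 0.    0.16 -0.02]
tool psi 162.0972654494649
0.0355 shift b->a deg ccw -6.0 corr 0.87 std 4.9 period 5.94
0.036 shift b->a deg ccw -5.9 corr 0.96 std 5.9 period 5.94
[-0.93, 0.2, 0.1] [0.001, 0.001, 0.421]
```

>>> drive_tool --pt "255 -0.3 0.1 0.1 0 0 0.13" --pt "255 -0.5 0.2 0.1 0 0 0.26" --pt "255 -0.7 0.2 0.1 0 0 0.4" --pt "255 -0.9 0.2 0.1 0 0 0.42" --pt "255 -0.9 0.2 0.1 0 0 0.42"

```text
t: 16.7
tcp_pos: [0.4804, 0.1693, 0.0903]
tool_rot: [0.248, 0.96, 0.061, 0.117]
force: [-0.7, -0.3, 0.4]
finger_gap: -0.0
```

```bash
python3 f.py
```

```text
t 16.7 heater xyz mm [ 7.2 35.6  7.9] ang 78.6 F heater [-0.6 -0.2  0.6] M [ 0.13  0.08 -0.05]
tool psi 138.15338251140588
```

>>> drive_tool --pt "255 -0.2 0 0 0 0 0" --pt "255 -0.4 0 0 0 0 0" --pt "255 -0.6 0 0 0 0 0" --pt "255 -0.6 0 0 0 0 0"

```text
t: 17.1
tcp_pos: [0.483, 0.1668, 0.0908]
tool_rot: [0.249, 0.96, 0.06, 0.114]
force: [-2.4, 4.1, -0.8]
finger_gap: 0.004
```

```bash
python3 f.py
```

```text
t 17.1 heater xyz mm [ 9.2 32.5  7.9] ang 74.3 F heater [-1.6  4.5 -0.4] M [-0.39  0.67 -0.01]
tool psi 138.05276392219886
```

Contact comes at 14.9 mm for a tab at 48°, so click 2 is confirmed. I push on.

>>> drive_tool --pt "255 -0.3 0 0 0 0 0" --pt "255 -0.6 0 0 0 0 0" --pt "255 -0.6 0 0 0 0 0"

```text
t: 17.4
tcp_pos: [0.4833, 0.1656, 0.0908]
tool_rot: [0.248, 0.961, 0.06, 0.11]
force: [-8.2, 15.0, 2.0]
finger_gap: -0.002
```

```bash
python3 f.py
```

```text
t 17.4 heater xyz mm [ 9.3 31.3  7.9] ang 73.5 F heater [-4.  16.5  3.1] M [-1.67  2.44 -0.09]
tool psi 138.06365414585318
```

>>> drive_tool --pt "255 -0.2 0 0 0 0 0" --pt "255 -0.4 0 0 0 0 0" --pt "255 -0.4 0 0 0 0 0"

```text
t: 17.7
tcp_pos: [0.4916, 0.1623, 0.0927]
tool_rot: [0.248, 0.96, 0.06, 0.115]
force: [1.4, -0.0, 0.3]
finger_gap: -0.001
```

```bash
python3 f.py
```

```text
t 17.7 heater xyz mm [16.8 26.3  7.8] ang 57.4 F heater [ 1.4 -0.4 -0.1] M [ 0.02 -0.02 -0.03]
tool psi 138.1520637756444
```

It snapped ahead of the finger and the force is zero. I realign for click 3 → 4.

```bash
python3 go.py 24 19 8 31
```

```text
[-0.04, 0.53, -0.02] [-0.001, -0.002, 0.422]
```

>>> drive_tool --pt "255 0.3 0.3 0 0 0 0.13" --pt "255 0.2 0.5 0 0 0 0.26" --pt "255 0 0.5 0 0 0 0.4" --pt "255 0 0.5 0 0 0 0.42" --pt "255 0 0.5 0 0 0 0.42"

```text
t: 18.2
tcp_pos: [0.4955, 0.1655, 0.094]
tool_rot: [0.442, 0.887, 0.083, 0.101]
force: [0.7, -0.0, -0.0]
finger_gap: 0.004
```

```bash
python3 f.py
```

```text
t 18.2 heater xyz mm [21.5 28.6  7.9] ang 53.0 F heater [ 0.7 -0.2 -0.2] M [0.09 0.06 0.  ]
tool psi 114.08785216345703
```

>>> drive_tool --pt "255 -0.2 0 0 0 0 0" --pt "255 -0.4 0 0 0 0 0" --pt "255 -0.4 0 0 0 0 0"

```text
t: 18.5
tcp_pos: [0.4968, 0.1631, 0.0942]
tool_rot: [0.443, 0.887, 0.083, 0.1]
force: [-0.8, 5.1, 1.2]
finger_gap: 0.002
```

```bash
python3 f.py
```

```text
t 18.5 heater xyz mm [22.3 25.9  7.9] ang 49.3 F heater [0.7 5.2 1.1] M [-0.28  0.92 -0.  ]
tool psi 113.98972422408364
```

Contact is at 14.6 mm for 24°, so click 3 is confirmed. I keep pushing.

>>> drive_tool --pt "255 -0.2 0 0 0 0 0" --pt "255 -0.3 0 0 0 0 0" --pt "255 -0.3 0 0 0 0 0"

```text
t: 18.8
tcp_pos: [0.4972, 0.1623, 0.0943]
tool_rot: [0.443, 0.887, 0.083, 0.098]
force: [-2.1, 15.6, 0.4]
finger_gap: 0.005
```

```bash
python3 f.py
```

```text
t 18.8 heater xyz mm [22.5 25.1  8. ] ang 48.1 F heater [ 1.5 15.7  0.1] M [-1.04  2.29 -0.09]
tool psi 113.98750632843272
```

>>> drive_tool --pt "255 -0.2 0 0 0 0 0" --pt "255 -0.3 0 0 0 0 0" --pt "255 -0.3 0 0 0 0 0"

```text
t: 19.1
tcp_pos: [0.5012, 0.1578, 0.095]
tool_rot: [0.443, 0.887, 0.083, 0.101]
force: [0.2, -0.8, 0.0]
finger_gap: 0.001
```

```bash
python3 f.py
```

```text
t 19.1 heater xyz mm [25.5 19.7  7.9] ang 37.8 F heater [-0.  -0.9  0. ] M [0.15 0.03 0.  ]
tool psi 114.02805217949896
```

Snapped again, to click 4 (tab at 0°). I realign for the last one.

```bash
python3 go.py 0 19 8 31
```

```text
[-0.29, 0.48, -0.01] [0.0, -0.0, 0.419]
```

>>> drive_tool --pt "255 0.1 0.2 0 0 0 0.13" --pt "255 0 0.5 0 0 0 0.26" --pt "255 -0.2 0.5 0 0 0 0.4" --pt "255 -0.3 0.5 0 0 0 0.42" --pt "255 -0.3 0.5 0 0 0 0.42"

```text
t: 19.6
tcp_pos: [0.5067, 0.1579, 0.0964]
tool_rot: [0.618, 0.775, 0.102, 0.081]
force: [1.3, 0.1, 0.2]
finger_gap: -0.0
```

```bash
python3 f.py
```

```text
t 19.6 heater xyz mm [31.1 18.6  7.9] ang 31.0 F heater [ 1.3 -0.2 -0.1] M [ 0.12  0.03 -0.03]
tool psi 90.0083708541699
```

>>> drive_tool --pt "255 -0.2 0 0 0 0 0" --pt "255 -0.4 0 0 0 0 0" --pt "255 -0.4 0 0 0 0 0"

```text
t: 19.9
tcp_pos: [0.5073, 0.1543, 0.0964]
tool_rot: [0.618, 0.775, 0.102, 0.081]
force: [-0.4, 0.7, -0.1]
finger_gap: 0.001
```

```bash
python3 f.py
```

```text
t 19.9 heater xyz mm [30.8 15.   7.9] ang 25.9 F heater [-0.3  0.8 -0.1] M [ 0.19  0.08 -0.01]
tool psi 89.9171611409664
```

>>> drive_tool --pt "255 -0.1 0 0 0 0 0" --pt "255 -0.2 0 0 0 0 0" --pt "255 -0.2 0 0 0 0 0"

```text
t: 20.2
tcp_pos: [0.5075, 0.1536, 0.0964]
tool_rot: [0.619, 0.775, 0.103, 0.08]
force: [-0.4, 7.5, -0.1]
finger_gap: 0.001
```

```bash
python3 f.py
```

```text
t 20.2 heater xyz mm [30.9 14.2  7.9] ang 24.7 F heater [ 1.2  7.4 -0.4] M [-0.07  1.31  0.01]
tool psi 89.89207786719089
```

>>> drive_tool --pt "255 -0.1 0 0 0 0 0" --pt "255 -0.2 0 0 0 0 0" --pt "255 -0.2 0 0 0 0 0"

```text
t: 20.5
tcp_pos: [0.5076, 0.1529, 0.0965]
tool_rot: [0.619, 0.775, 0.103, 0.08]
force: [-0.1, 15.2, 0.7]
finger_gap: 0.004
```

```bash
python3 f.py
```

```text
t 20.5 heater xyz mm [30.9 13.5  8. ] ang 23.6 F heater [ 3.3 14.8 -0.2] M [-0.32  2.47 -0.01]
tool psi 89.87183648746773
```

>>> drive_tool --pt "255 -0.1 0 0 0 0 0" --pt "255 -0.2 0 0 0 0 0" --pt "255 -0.2 0 0 0 0 0"

```text
t: 20.8
tcp_pos: [0.5088, 0.1492, 0.0965]
tool_rot: [0.618, 0.775, 0.103, 0.081]
force: [-0.2, 3.2, -0.4]
finger_gap: -0.002
```

```bash
python3 f.py
```

```text
t 20.8 heater xyz mm [31.2  9.6  7.9] ang 17.2 F heater [ 0.4  3.2 -0.5] M [-0.04  0.48  0.02]
tool psi 89.9468547037712
```

It is around midway with 3 N left, so a little further.

>>> drive_tool --pt "255 -0.1 0 0 0 0 0" --pt "255 -0.2 0 0 0 0 0" --pt "255 -0.2 0 0 0 0 0"

```text
t: 21.1
tcp_pos: [0.5092, 0.1461, 0.0963]
tool_rot: [0.619, 0.775, 0.102, 0.081]
force: [-0.2, -1.0, -0.0]
finger_gap: -0.001
```

```bash
python3 f.py
```

```text
t 21.1 heater xyz mm [30.8  6.6  7.8] ang 12.1 F heater [-0.4 -0.9  0.1] M [ 0.14 -0.05 -0.08]
tool psi 89.89537913161782
```

The finger is free again, so the dial has snapped into click 5. I retreat up and move over to above the key.

>>> drive_tool --pt "255 0.6 0 0 0 0 0" --pt "255 1 0 -1 0 0 0" --pt "255 1 0 -4 0 0 0" --pt "255 1 0 -8 0 0 0" --pt "255 1 0 -8 0 0 0"

```text
t: 21.6
tcp_pos: [0.4879, 0.1522, 0.1783]
tool_rot: [0.618, 0.775, 0.105, 0.084]
force: [0.6, -0.6, -0.4]
finger_gap: -0.001
```

```bash
python3 f.py; python3 - <<'E'
from h import *
H,rt=frame(YAW,np.radians(90))
for h in(.08,.02,0):print(*[v.tolist() for v in inc(K+H.apply([0,0,h]),rt)])
E
```

```text
t 21.6 heater xyz mm [33.3 17.3 92. ] ang 27.5 F heater [ 0.3 -0.7 -0.5] M [ 0.13 -0.02  0.03]
tool psi 89.96545670608143
[-11.79, -5.3, 0.77] [0.008, 0.001, -0.001]
[-11.78, -5.34, 6.77] [0.008, 0.001, -0.001]
[-11.78, -5.36, 8.77] [0.008, 0.001, -0.001]
```

>>> drive_tool --pt "255 -3.5 -1.5 0 0 0 0" --pt "255 -7 -3.5 0 0 0 0" --pt "255 -10.5 -5.3 0 0 0 0" --pt "255 -11.8 -5.3 0.8 0.008 0 0" --pt "255 -11.8 -5.3 0.8 0.008 0 0" --pt "255 -11.8 -5.3 0.8 0.008 0 0"

```text
t: 22.2
tcp_pos: [0.4648, 0.026, 0.152]
tool_rot: [0.619, 0.775, 0.099, 0.078]
force: [0.2, 0.4, -0.6]
finger_gap: -0.001
```

```bash
python3 ring.py K1; python3 - <<'E'
from h import *
s=manip.sense();H,rt=frame(YAW,np.radians(90));print(s["t"],s["tcp_pos"],s["force"],inc(K,rt))
E
```

```text
22.25 [0.46468913 0.02654384 0.15213694] [-0.39004238  0.33292253  0.03578644] (array([-0.06,  0.34,  7.59]), array([-0.009, -0.001, -0.001]))
```

View pics/K1.png

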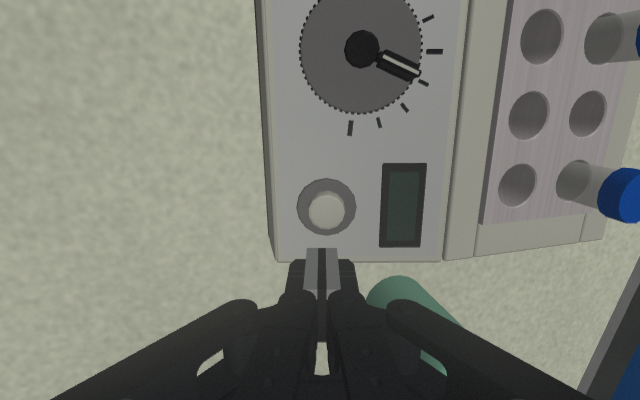

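The tab now points at the tick just past the long middle one, which is click 5: exactly four clicks up. The key is at (326,210). I check its place from this view and then press.

```bash
python3 - <<'E'
from h import *
m=manip.camera_model("wrist");print(plane(m,(326,210.5),.0795),K)
H,rt=frame(YAW,np.radians(90));print(inc(K,rt))
E
```

```text
[0.48580473 0.0326535  0.0795    ] [0.4865 0.031  0.0795]
(array([-0.06,  0.34,  7.59]), array([-0.009, -0.001, -0.001]))
```

>>> drive_tool --pt "255 0 0.3 3 0 0 0" --pt "255 0 0.3 5.5 0 0 0" --pt "255 0 0.3 6.5 0 0 0" --pt "255 0 0.3 7.2 0 0 0" --pt "255 0 0.3 7.6 0 0 0" --pt "255 0 0.3 7.9 0 0 0" --pt "255 0 0.3 7.9 0 0 0"

```text
t: 22.95
tcp_pos: [0.4869, 0.0315, 0.0768]
tool_rot: [0.619, 0.775, 0.099, 0.078]
force: [-0.7, 2.3, 3.3]
finger_gap: 0.001
```

```bash
python3 - <<'E'
from h import *
s=manip.sense();H,rt=frame(YAW,0);print(H.inv().apply(s["tcp_pos"]-K)*1000,H.inv().apply(s["force"]))
E
```

```text
[-0.26572654  0.36307642 -2.72043998] [0.66306869 2.39687669 3.19990786]
```

>>> drive_tool --pt "255 0 0 0.2 0 0 0" --pt "255 0 0 0.4 0 0 0" --pt "255 0 0 0.4 0 0 0" --pt "255 0 0 0.4 0 0 0"

```text
t: 23.35
tcp_pos: [0.4873, 0.0315, 0.0752]
tool_rot: [0.619, 0.775, 0.1, 0.079]
force: [-9.1, 0.7, 29.0]
finger_gap: -0.001
```

```bash
python3 - <<'E'
from h import *
s=manip.sense();H,rt=frame(YAW,0);print(H.inv().apply(s["tcp_pos"]-K)*1000,H.inv().apply(s["force"]))
E
```

```text
[-0.23489237  0.29091659 -4.37342877] [-0.86647759  2.7229202  30.25102005]
```

The key bottomed out: the force jumped from 3 to 30 N, past the roughly 4 N full press. I retreat and check.

>>> drive_tool --pt "255 0 0 -0.6 0 0 0" --pt "255 0 0 -2 0 0 0" --pt "255 0 0 -5 0 0 0" --pt "255 0 0 -9 0 0 0" --pt "255 0 0 -12 0 0 0" --pt "255 0 0 -12 0 0 0" --pt "255 0 0 -12 0 0 0"

```text
t: 24.05
tcp_pos: [0.4594, 0.0239, 0.1896]
tool_rot: [0.619, 0.775, 0.1, 0.08]
force: [-0.2, -0.2, 0.2]
finger_gap: 0.003
```

```bash
python3 ring.py K2; python3 - <<'E'
from h import *
H,_=frame(YAW,0)
for n in("K1","K2"):
    z=np.load(n+".npz");g=cv2.cvtColor(z["im"],cv2.COLOR_RGB2GRAY).astype(np.float32);T=z["T"];a=np.radians(np.arange(-96,97,2));v=0
    for r in(.026,.028,.030,.032):
        p=C+H.apply(np.c_[r*np.cos(a),r*np.sin(a),0*a+.0175]);c=(p-T[:3,3])@T[:3,:3];u=c@z["mtx"].T;u=(u[:,:2]/u[:,2:]).astype(np.float32)
        v=v+cv2.remap(g,u[None,:,0].copy(),u[None,:,1].copy(),1)[0]/4
    d=np.degrees(a);print(n,"dark span deg",d[v<60][[0,-1]] if (v<60).any() else v.min(),"bright",d[np.argmax(v)])
top=manip.snapshot("top");o=cv2.cvtColor(cv2.imread("pics/top0.png"),cv2.COLOR_BGR2RGB)
d=cv2.absdiff(top,o).max(2)
for n,(y,x) in dict(jar=(221,225),pump=(192,369),tubes=(175,280)).items(): print(n,"mean/max diff",d[y-18:y+18,x-18:x+18].mean(),np.percentile(d[y-18:y+18,x-18:x+18],95))
s=manip.sense();print(s["t"],s["force"])
E
```

```text
K1 dark span deg [-36.  96.] bright -24.000000000000004
K2 dark span deg [-36.  96.] bright -24.000000000000004
jar mean/max diff 5.676697530864198 7.0
pump mean/max diff 5.110339506172839 7.0
tubes mean/max diff 5.52391975308642 7.0
24.15 [-0.31213276 -0.06261956 -0.69526501]
```

The white line on the tab measures −24° (click 5) before and after the key press. The bottles and tubes show no change, and the robot is clear.

```bash
python3 -c "
from station import manip
print(manip.sign_off())"
```

```text
the job is handed in; nothing more can be done
None
```

The dial now rests four clicks up from where it stood (click 1 to click 5), and the start key was pressed afterwards. The job was handed in at about 24 s of the 58 s allowed.

- **Pushing:** I pushed with the shut fingertips on one side of the tab only. My first tries used the fingers' stepped back side; it caught on the tab's edge and did not turn the dial. I then turned the tool 90° and used the flat edge of the pads, which worked.
- **Notch force (disagreed):** each notch let go only at about 15 N on the tab (the first somewhere above the 18 N it had withstood), not the roughly 4 N given.
- **Dial check:** before the key press, the wrist picture showed the tab at the tick just past the long middle one. The tab's white line measured 24° clockwise of up-slope, both before and after the press.
- **Key:** the tip went about 4.4 mm below my measured key top. The force jumped from 3 to 30 N, so it bottomed out; 3.5 mm counts as pressed. That reading was the only confirmation.
- **Surroundings:** the jar, pump bottle and tubes showed no change in the top camera picture. At the end the robot stood clear, with no force on the tool.

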